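Third hand at the casting bench: hold a stump cast against the spring stop

TASK

Be my third hand: stand the shorter of the two plaster stump casts upright on the white base plate of the bolted-down fixture and press it into the notch of the spring plunger until the plunger's pointer stands between the two ribs on top of the housing (about 9 N), so that I can fasten my clamp round it. Plaster marks easily, so grip it lightly (about 30 N is plenty, never more than 60 N), keep it upright, never drive the plunger to the end of its travel, press through the cast only and leave the other things where they are. Keep the push steady for a few seconds and finish while still holding the cast pressed: do not let go.

Things in the scene. Friction and masses are not known exactly. Their poses are not given: they have to be found in the camera images.
- short_cast: the shorter plaster stump cast, a loose solid upright cylinder, 67 mm in diameter and 120 mm tall, about 0.6 kg (up to a third more or less); origin at the centre of its underside, z up its axis. Its plaster marks if either finger squeezes it with more than 60 N
- tall_cast: the taller plaster stump cast, a loose upright cylinder 70 mm in diameter and 155 mm tall; origin at the centre of its underside; to be left alone. The two casts may stand in each other's places. To their left a tall dust booth fills the bench (x over 0.47 m, y over 0.2 m): keep the arm out of it
- stop_fixture: fixture bolted level to the bench. Origin on the bench top under the plate's middle line; x is the push direction (into the spring), y across, z up. White base plate of slippery plastic 8 mm thick, x -125 to +125 mm, y -55 to +55 mm. The cast stands on its open part, before (to -x of) the sprung pad. Behind the pad stands a grey housing, x 35 to 105 mm, 64 mm wide, top 80 mm above the bench
- plunger (a joint): travel of the sprung pad along the fixture's +x, in m: 0 at rest (the start), 0.030 at its end stop. Spring 600 N/m, no preload: 0.015 is 9 N. A pointer bar on the pad rides over two cross ribs on the housing top: midway between them at 0.015, at their inner edges at 0.010 and 0.020
- pad_notch (a point): bottom of the pad's V notch, 58 mm above the bench, moves with the pad; at rest 20 mm to -x of the fixture's origin, axes as the fixture's. The V opens to -x at 120 degrees; pad 62 mm wide, 25 to 113 mm above the bench. Seated in it, the short cast's axis is 38.7 mm to -x of this point; fingers on the cast's two sides (along y) clear the pad
- rubber_bowl: green rubber mixing bowl, 117 mm wide, 60 mm high, loose; origin under its centre; to be left alone
- tape_roll: roll of paper tape lying flat, 98 mm wide, 25 mm high, loose; origin under its centre; to be left alone
Mind the look-alikes: they are no part of the job. What is shaped like the short_cast but green or turquoise is not meant.

How it is judged (in metres and radians):
On the way:
1. the short cast stands upright on the base plate, seated in the notch, and has kept the plunger's pointer between the ribs for 2 s (value of joint plunger between 0.009 and 0.021 m and z of short_cast in the frame of stop_fixture below 0.013 m and angle between short_cast's own z axis and vertical below 0.12 rad and horizontal distance between short_cast and pad_notch below 0.05 m), for 2 s.
At the end, for the whole second after the job is handed in: The short cast stands upright (within 7 degrees) on the base plate (not more than 5 mm above it), seated in the plunger's notch, still and held by the robot, with the plunger pressed 9 to 21 mm (5.4 to 12.6 N) through the cast (all of step 1 and z of short_cast in the frame of stop_fixture above 0.004 m and x of short_cast in the frame of pad_notch below -0.03 m and contact force between short_cast and stop_fixture above 4 N and contact force between the fingers and short_cast above 2 N and linear speed of short_cast below 0.02 m/s); the arm keeps its last pose, push and grip.
It fails at once if the short cast was squeezed with more than 60 N a finger (120 N for both together) (contact force between the fingers and short_cast above 120 N).
It fails at once if the plunger was driven to the end of its travel (value of joint plunger above 0.0275 m).
It fails at once if the short cast was tipped (angle between short_cast's own z axis and vertical above 0.4 rad).
It fails at once if the robot pressed on the fixture itself (contact force between any of the arm, the fingers and stop_fixture above 3 N).
It fails at once if another thing was moved (distance of any of tall_cast, rubber_bowl, tape_roll from where it was at the start of the episode above 0.02 m).
It also fails if it takes over 56 s, if anything falls off the work surface, if the arm or the gripper's body presses on something with over 40 N, if the wrist force passes 120 N, or if a joint passes its speed limit or range.

ROBOT

A 6-joint arm with a two-finger parallel gripper is mounted at the origin on a cart in front of the work surface, level with it; the furniture and walls round the work are solid. World frame = base frame: x ahead of the robot, y to its left, z up, the work surface at z = 0. Lengths are in m, angles in degrees, forces in N, time in s.
With the tool pointing down it reaches from about 0.4 to 0.825 m from the base axis. Payload 7 kg.
Tool frame: the origin (TCP) lies between the finger pads; the fingertips stand ctrl.nose_length ahead of it and the grasp point (between the pads) lies 2 mm behind it (ctrl.nose_length is the distance from the TCP to the fingertips, in m); z points along the fingers, y is the line along which they close (so a half turn about z gives the same grasp; the last joint's range is limited). The gripper opens to 88 mm and grips with 3 to 60 N. Pads are 19 mm wide; open, the fingers measure 130 mm over their backs; the gripper's body (78 mm by 193 mm) begins 47 mm behind the grasp point.
Start: joints at [-50.988, 20.546, 0.682, 0, -70.136, -16.507], TCP at [0.258, -0.624, 0.208] pointing down, gripper open.
Joint ranges: [-176.03, 176.03], [-82.01, 121.73], [-58.28, 71.71], [-173.87, 95.51], [-174.79, -0.11], [-173.66, 173.66]. Speed limits (degrees/s): [136.94, 136.94, 172.46, 180, 180, 180].

INTERFACE

Orientations are given as [roll, pitch, yaw] about the fixed x, y, z axes, in that order (R = Rz(yaw) Ry(pitch) Rx(roll)).
In Python, from plant import ctrl gives the robot as it stands.
- The arm moves only by the tool apply_moves, never from a script. Its argument "commands" is a list of rows, each a list of 3 entries, a list of its own where there are three numbers: the shift along the world's x, y, z in cm, then the turn about the world's z in rad, then the closure, from 0 (fully open) to 1 (shut). In form: [[[x, y, z], turn, jaw], ...]. A call has 1 to 20 rows; each row is the pose to reach, as a shift and turn from the pose commanded when the call began; what a row does not reach only later rows make up. A row lasts 1/12 s, in which the tool goes at most 41.7 mm and 7.16 degrees, less where a joint would pass 70% of its speed; a pose out of reach is approached as far as the arm can. A call with a gripper value outside its range is refused whole. The fingers move at their own pace and stop on an object; the grip force is fixed at half the most. Time passes only in rows, so rows that repeat a pose let the fingers close. It gives the time, the measured TCP pose, the force, the opening and the grip force at its end, in the units of the state.
- ctrl.get_obs(): the state, without advancing time (a new reading comes with each control period).
- ctrl.snapshot(name): name is "side" or "top" or "wrist"; returns a dict with "img" (400x640x3 uint8, red, green, blue), "fx", "fy", "cx", "cy" (pixels), "T" (4x4, takes a point from camera to world coordinates). Camera axes: x right, y up, looking along -z (the intrinsics and any distortion apply to the point x, -y, -z); pixel columns grow to the right and rows downward; lengths in m; the calibration is good to about 2 mm. A picture is of the moment at which its call begins. There is no depth.
- ctrl.close_job(): hands the job in; it is judged then, once.
Trained networks look in a picture, given as the dict that the camera call returned (one of the last four; its "shot" number tells which), for a name from the list of things; names that differ only in an ending like _2 or _b are one class to them, and where a whole thing is asked for, a point or a joint stands for the part that bears it (a point fixed in the world has none). Each returns a list of dicts, best first, with "score" (0 to 1); they miss things now and then, are a little off and sometimes report something else, mostly with a low value. They report only what shows in the picture. A call takes as long as a camera call. They do not tell look-alikes from the thing itself.
- ctrl.search_frame(picture, target): "at" ([column, row] in pixels, amid what is visible of it).
- ctrl.spot_point(picture, target): "at" ([column, row] in pixels: a listed point, or the origin of a listed thing).
The state is a dict: "clock": time; "joint_pos": joint angles; "qvel": joint speeds; "tau": joint torques, N m; "tool_pos": TCP position; "orientation": TCP orientation; "force": force on the tool from outside, world axes, zero at the start; "moment": the same for the moment, N m; "opening": finger opening in m; "gripper_force": force on a finger pad.
Only numpy, scipy, OpenCV 4.12 (cv2) and the standard library are available. Lean on these libraries where they do the work, as an engineer would, in place of code of your own. Each camera call takes 0.05 s, during which the arm holds its last target. There are 200 camera calls.

## Working session

There is one attempt and no reset: what is moved stays moved. The work goes in short steps, Python scripts to look and compute and a tool call to move; the robot and the scene stay as the last step left them, time stands still between calls to the robot, and variables do not carry over. Pictures are saved under pics/ and viewed, at most 10 in all, crops included, and the job is handed in when it is done.

Besides the shell and the picture viewer there is one more tool, called after "Call:" by a JSON object that holds its "api" and its "payload". apply_moves: Moves the arm, as the interface text tells. Its arguments: {"type":"object","properties":{"commands":{"type":"array"}},"required":["commands"]}

```bash
mkdir -p pics; cat > h.py <<'E'
import numpy as np, cv2
from plant import ctrl
def ray(s,px):
    d=np.array([(px[0]-s['cx'])/s['fx'],-(px[1]-s['cy'])/s['fy'],-1.0])
    T=np.array(s['T']); return T[:3,3],T[:3,:3]@d
def onz(s,px,z):
    o,d=ray(s,px); return o+d*(z-o[2])/d[2]
def proj(s,p):
    T=np.array(s['T']); q=T[:3,:3].T@(np.array(p)-T[:3,3])
    return np.array([s['cx']+s['fx']*q[0]/-q[2], s['cy']+s['fy']*q[1]/q[2]])
def save(s,n): cv2.imwrite('pics/'+n+'.png',cv2.cvtColor(np.array(s['img']),cv2.COLOR_RGB2BGR))
E
python3 - <<'E'
from h import *
np.set_printoptions(precision=4,suppress=True)
print(ctrl.nose_length, ctrl.get_obs())
for n in ['side','top']:
    s=ctrl.snapshot(n); save(s,n+'0'); print(n,{k:v for k,v in s.items() if k!='img'})
    for t in ['short_cast','tall_cast','stop_fixture','pad_notch','plunger','rubber_bowl','tape_roll']:
        try:
            r=ctrl.spot_point(s,t)
        except Exception as e: r=[]; print(e)
        q=ctrl.search_frame(s,t)
        z=.058 if t=='pad_notch' else 0
        print(t,[(np.round(a['at'],1),round(a['score'],2),onz(s,a['at'],z)[:2]) for a in r[:4]],[(np.round(a['at'],1),round(a['score'],2)) for a in q[:4]])
E
```

```text
0.017 {'clock': 0.0, 'joint_pos': array([-50.9862,  20.5913,   0.6334,  -0.0211, -70.1342, -16.5072]), 'qvel': array([ 0.0274, -0.0261, -0.0906, -0.0629, -0.0274, -0.0027]), 'tau': array([ -0.0005, -58.2711,  29.3052,   6.9972,   0.0069,  -0.0002]), 'tool_pos': array([ 0.2582, -0.6231,  0.2075]), 'orientation': array([ 179.9061,   -0.0071, -157.5006]), 'force': array([-0.4108,  0.4035, -0.0432]), 'moment': array([0.0092, 0.0126, 0.0092]), 'gripper_force': 0.0, 'opening': 0.0875033401794105}
side {'fx': 394.8548736082946, 'fy': 394.8548736082946, 'cx': 316.80765847702656, 'cy': 200.40822463897973, 'T': array([[ 0.9996, -0.0005,  0.0279,  0.6229],
       [ 0.0238,  0.5367, -0.8434, -1.1921],
       [-0.0146,  0.8438,  0.5365,  0.6831],
       [ 0.    ,  0.    ,  0.    ,  1.    ]]), 'shot': 1}
short_cast [(array([313.4, 161.4]), 0.7, array([0.5677, 0.1592])), (array([382.8, 214.8]), 0.7, array([ 0.7897, -0.1995])), (array([273.9, 196.8]), 0.62, array([ 0.446 , -0.0964]))] [(array([272.7, 179.8]), 0.89), (array([382.8, 195. ]), 0.62), (array([305.5, 142.9]), 0.53), (array([272.9, 211.3])
[... 914 characters left out ...]
.5]), 0.85, array([0.5608, 0.1445])), (array([290.8, 255.8]), 0.79, array([ 0.46  , -0.0865]))] [(array([217.4, 244.6]), 0.9), (array([289.9, 254.8]), 0.8)]
tall_cast [(array([227.9, 280.7]), 0.69, array([0.4338, 0.1438]))] [(array([223.3, 281.3]), 0.56)]
stop_fixture [(array([345.1, 234.9]), 0.77, array([ 0.4811, -0.2893]))] [(array([344.3, 239.7]), 0.82)]
pad_notch [(array([343.3, 237. ]), 0.64, array([ 0.4661, -0.2763]))] [(array([345.7, 232.5]), 0.63)]
it knows: pad_notch, rubber_bowl, short_cast, stop_fixture, tall_cast, tape_roll
plunger [] [(array([350. , 233.8]), 0.5)]
rubber_bowl [] []
tape_roll [(array([220.2, 208.7]), 0.62, array([0.6904, 0.1154]))] [(array([208. , 211.9]), 0.55)]
```

View pics/side0.png

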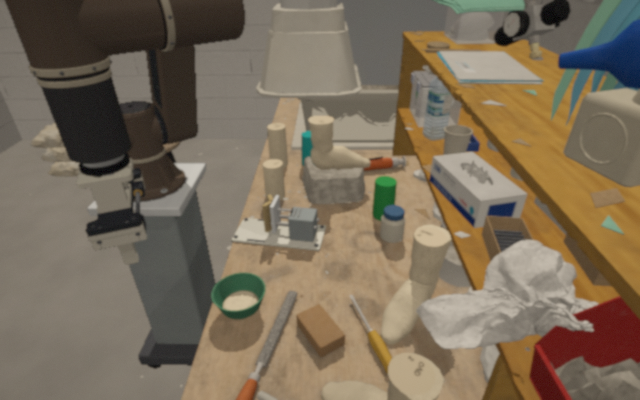

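View pics/top0.png

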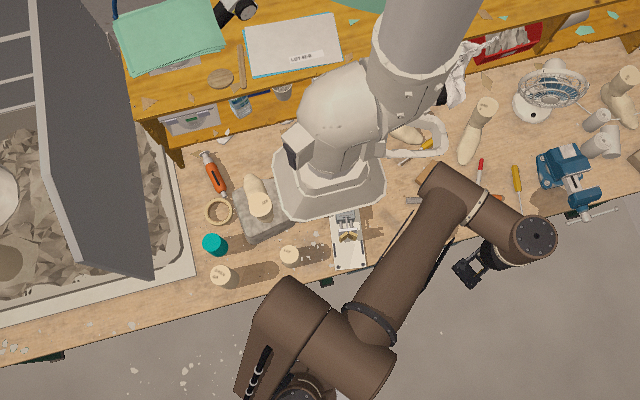

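The side view shows the short cast near (273,180), the tall one at (277,141), and the fixture around (280,232) pushing roughly along +x. In the top view the short cast's top is at (289,252), the tall one at (221,275), and a white hood at (325,185) hangs over the fixture. I'll triangulate the hood and the points, and zoom in.

```bash
python3 - <<'E'
from h import *
np.set_printoptions(precision=4,suppress=True)
a=ctrl.snapshot('side'); b=ctrl.snapshot('top')
def tri(p,q):
    o1,d1=ray(a,p);o2,d2=ray(b,q)
    A=np.c_[d1,-d2]; t=np.linalg.lstsq(A,o2-o1,rcond=None)[0]
    x=o1+t[0]*d1;y=o2+t[1]*d2; return (x+y)/2,np.linalg.norm(x-y)
print('hood rim c',tri((310,92),(327,190)))
print('notch',tri((268,217.8),(343.3,237)))
print('short base',tri((273.9,196.8),(290.8,255.8)),'tall',tri((279,164.6),(227.9,280.7)))
c1=cv2.resize(a['img'][110:260,220:340],None,fx=3.3,fy=3.3,interpolation=cv2.INTER_CUBIC)
c2=cv2.resize(b['img'][180:290,200:380],None,fx=2.2,fy=4.5 if 0 else 2.2,interpolation=cv2.INTER_CUBIC)
H=max(c1.shape[0],c2.shape[0]); pad=lambda c:np.pad(c,((0,H-c.shape[0]),(0,0),(0,0)))
m=np.hstack([pad(c1),pad(c2)]); print(m.shape); cv2.imwrite('pics/m1.png',m[:,:,::-1])
E
```

```text
hood rim c (array([ 0.5661, -0.2404,  0.3864]), np.float64(0.027320272819778987))
notch (array([ 0.4609, -0.2792,  0.0463]), np.float64(0.014551184664504328))
short base (array([ 0.4526, -0.0885, -0.0024]), np.float64(0.01592006143237984)) tall (array([ 0.4359,  0.1451, -0.0065]), np.float64(0.002303455813162042))
(495, 792, 3)
```

View pics/m1.png

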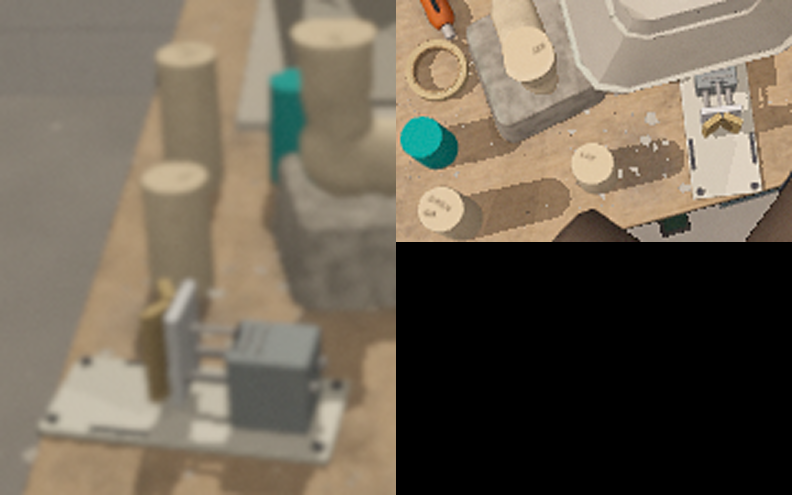

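Zoomed: the brass V of the pad is at about (268,213) side / (344,237) top. The housing lies behind it towards +x, and the short cast stands between booth and fixture.

```bash
python3 - <<'E'
from h import *
np.set_printoptions(precision=3,suppress=True)
a=ctrl.snapshot('side'); b=ctrl.snapshot('top')
P=[onz(a,p,.008)[:2] for p in [(232.7,240.9),(318.5,249.4),(326,226.7),(243.6,218.5)]]
print('plate side',P,np.mean(P,0))
for i,j in [(0,1),(3,2)]: print(np.degrees(np.arctan2(*(P[j]-P[i])[::-1])))
print('plate top',[onz(b,p,.008)[:2] for p in [(336.4,270),(366.4,266.4),(330.5,214)]])
f=lambda p,q:np.degrees(np.arctan2(*(onz(b,q,.008)-onz(b,p,.008))[1::-1])); print('yaw',f((336.4,270),(330.5,214)))
# cast tops
print('short top side',onz(a,(220+175/3.3,110+178/3.3),.12),'top',onz(b,(200+196.5/2.2,180+164/2.2),.12))
print('tall top side',onz(a,(220+187/3.3,110+53/3.3),.155),'top',onz(b,(200+46/2.2,180+208/2.2),.155))
for z in (.3,.36,.42,.5):
    print(z,[onz(b,p,z)[:2] for p in [(275,185),(281,218),(300,222),(386,188)]],[onz(a,p,z)[:2] for p in [(258,93),(360,92)]])
E
```

```text
plate side [array([ 0.361, -0.339]), array([ 0.598, -0.374]), array([ 0.618, -0.272]), array([ 0.371, -0.232])] [ 0.487 -0.304]
-8.40644483792028
-9.302524102320813
plate top [array([ 0.37 , -0.226]), array([ 0.355, -0.329]), array([ 0.566, -0.259])]
yaw -9.606928556387444
short top side [ 0.452 -0.095  0.12 ] top [ 0.447 -0.087  0.12 ]
tall top side [0.441 0.13  0.155] top [0.437 0.135 0.155]
0.3 [array([ 0.631, -0.103]), array([ 0.529, -0.096]), array([ 0.503, -0.146]), array([ 0.535, -0.419])] [array([0.401, 0.047]), array([0.724, 0.05 ])]
0.36 [array([ 0.613, -0.104]), array([ 0.515, -0.098]), array([ 0.489, -0.146]), array([ 0.52 , -0.407])] [array([ 0.435, -0.147]), array([ 0.709, -0.145])]
0.42 [array([ 0.594, -0.106]), array([ 0.5  , -0.099]), array([ 0.476, -0.146]), array([ 0.506, -0.396])] [array([ 0.47 , -0.341]), array([ 0.693, -0.339])]
0.5 [array([ 0.57 , -0.108]), array([ 0.482, -0.102]), array([ 0.459, -0.146]), array([ 0.487, -0.38 ])] [array([ 0.517, -0.6  ]), array([ 0.671, -0.599])]
```

The fixture origin is at about (0.486,-0.300) with yaw about -9°, and the short cast is at about (0.450,-0.090). The hood rim is near z≈0.42 and x>0.475, so I'll stay on the robot side of it.

Call:
{"api": "apply_moves", "payload": {"commands": [[[1,3,0],-0.05,0],[[2,6,0],-0.1,0],[[3,9,0],-0.15,0],[[4,12,0],-0.2,0],[[4.5,15,0],-0.25,0],[[5,18,0],-0.3,0],[[6,21,0],-0.35,0],[[7,24,0],-0.4,0],[[8,27,0],-0.45,0],[[8.5,30,0],-0.5,0],[[9,33,0],-0.55,0],[[9.5,36,0],-0.55,0],[[10,39,0],-0.55,0],[[10.5,42,0],-0.55,0],[[11,45,0],-0.55,0],[[12,48,0],-0.55,0],[[12.5,51,0],-0.55,0],[[13.5,53,0],-0.55,0],[[13.5,53,0],-0.55,0],[[13.5,53,0],-0.55,0]]}}

```text
clock: 3.27
tool_pos: [0.3937, -0.0926, 0.2087]
orientation: [180.0, 0.0, 171.1]
force: [-0.9, -0.0, -0.2]
opening: 0.0877
gripper_force: 0.0
```

```bash
python3 - <<'E'
from h import *
np.set_printoptions(precision=3,suppress=True)
o=ctrl.get_obs(); print(o['clock'],o['tool_pos'],o['orientation'],o['joint_pos'],o['force'])
a=ctrl.snapshot('wrist'); save(a,'w1'); print(a['T'])
for t in ['short_cast','pad_notch','stop_fixture']:
    print(t,[(np.round(r['at'],1),round(r['score'],2),onz(a,r['at'],.058 if t=='pad_notch' else 0)) for r in ctrl.spot_point(a,t)[:3]])
b=ctrl.snapshot('top')
for t in ['short_cast','pad_notch','stop_fixture']:
    print(t,[(np.round(r['at'],1),round(r['score'],2),onz(b,r['at'],.058 if t=='pad_notch' else 0)) for r in ctrl.spot_point(b,t)[:3]])
E
```

```text
3.2667 [ 0.394 -0.093  0.209] [179.991   0.027 171.15 ] [  15.073   -6.31   -30.769    0.003  -65.513 -113.925] [-0.869 -0.036 -0.152]
[[ 0.155 -0.945 -0.29   0.315]
 [ 0.988  0.148  0.046 -0.079]
 [-0.001 -0.293  0.956  0.385]
 [ 0.     0.     0.     1.   ]]
short_cast [(array([332.2, 205.7]), 0.62, array([ 0.447, -0.078,  0.   ])), (array([527.6, 257.6]), 0.59, array([0.553, 0.156, 0.   ]))]
pad_notch [(array([146.2, 267.5]), 0.84, array([ 0.466, -0.287,  0.058]))]
stop_fixture [(array([171.2, 253.5]), 0.71, array([ 0.478, -0.287,  0.   ]))]
short_cast [(array([218.1, 245.2]), 0.59, array([0.563, 0.15 , 0.   ]))]
pad_notch [(array([345.8, 237.9]), 0.65, array([ 0.461, -0.284,  0.058]))]
stop_fixture [(array([345.9, 234.8]), 0.57, array([ 0.481, -0.292,  0.   ]))]
```

View pics/w1.png

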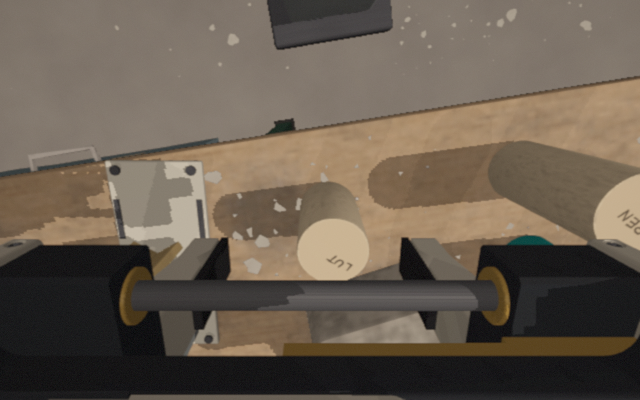

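The wrist view shows the cast's top centred at about (333,250) between the fingers, and the plate's near corners at (107,163) and (203,161). The corner screws are at (114,170) and (191,170).

```bash
python3 - <<'E'
from h import *
np.set_printoptions(precision=4,suppress=True)
a=ctrl.snapshot('wrist')
print('top',onz(a,(333,250),.12),'edges',onz(a,(298,250),.12),onz(a,(369,250),.12))
A,B=onz(a,(107,163),.008),onz(a,(203.5,160.5),.008); print(A,B,np.linalg.norm(A-B)); v=(B-A)/np.linalg.norm(B-A)
print('yaw',np.degrees(np.arctan2(-v[0],v[1])),'origin',(A+B)/2+.125*np.array([v[1],-v[0],0]))
r=ctrl.spot_point(a,'pad_notch')[0]; n=onz(a,r['at'],.058); u=np.array([v[1],-v[0],0]); print('notch',n,'->origin',n+.02*u,r['score'])
print(onz(a,(211,335),.008)) 
E
```

```text
top [ 0.4449 -0.085   0.12  ] edges [ 0.4401 -0.1148  0.12  ] [ 0.4498 -0.0544  0.12  ]
[ 0.3523 -0.3242  0.008 ] [ 0.3668 -0.2156  0.008 ] 0.1095817550306447
yaw -7.616542921645842 origin [ 0.4835 -0.2865  0.008 ]
notch [ 0.4647 -0.2879  0.058 ] ->origin [ 0.4845 -0.2906  0.058 ] 0.78
[ 0.5976 -0.2655  0.008 ]
```

Call:
{"api": "apply_moves", "payload": {"commands": [[[0,0.8,-2],0,0],[[0,0.8,-4],0,0],[[0,0.8,-6],0,0],[[0,0.8,-8],0,0],[[0,0.8,-10],0,0],[[0,0.8,-11.5],0,0],[[0,0.8,-12.3],0,0],[[1,0.8,-12.3],0,0],[[2,0.8,-12.3],0,0],[[3,0.8,-12.3],0,0],[[4,0.8,-12.3],0,0],[[4.7,0.8,-12.3],0,0],[[5.3,0.8,-12.3],0,0],[[5.3,0.8,-12.3],0,0],[[5.3,0.8,-12.3],0,0]]}}

```text
clock: 5.02
tool_pos: [0.4463, -0.0857, 0.0853]
orientation: [-180.0, -0.0, 171.0]
force: [-0.6, 0.4, -0.2]
opening: 0.0876
gripper_force: 0.0
```

```bash
python3 - <<'E'
from h import *
np.set_printoptions(precision=4,suppress=True)
o=ctrl.get_obs(); print(o['tool_pos'],o['force'])
a=ctrl.snapshot('wrist'); save(a,'w2')
for t in ['short_cast','pad_notch','stop_fixture']:
    print(t,[(np.round(r['at'],1),round(r['score'],2),onz(a,r['at'],.058 if t=='pad_notch' else 0)) for r in ctrl.spot_point(a,t)[:3]])
E
```

```text
[ 0.4463 -0.0857  0.0853] [-0.6061  0.3925 -0.1593]
short_cast [(array([317.5, 196.2]), 0.82, array([ 0.4472, -0.082 ,  0.    ]))]
pad_notch []
stop_fixture []
```

View pics/w2.png

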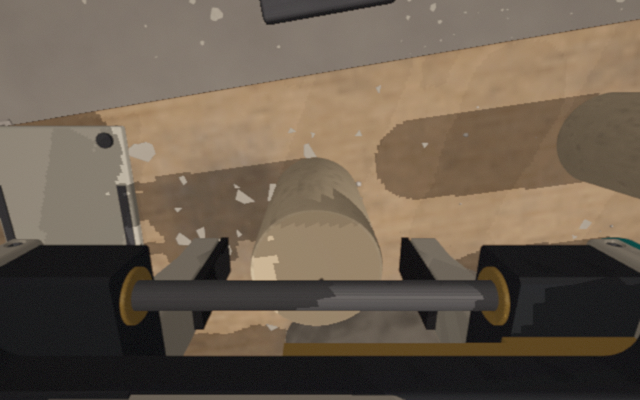

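The cast stands centred between the open fingers (top around (317,267)), and the plate's near left corner is at (122,127). I'll close on it.

Call:
{"api": "apply_moves", "payload": {"commands": [[[0,0,0],0,0.1],[[0,0,0],0,0.2],[[0,0,0],0,0.3],[[0,0,0],0,0.4],[[0,0,0],0,0.5],[[0,0,0],0,0.5],[[0,0,0],0,0.5],[[0,0,0],0,0.5],[[0,0,0],0,0.5],[[0,0,0],0,0.5],[[0,0,0],0,0.5],[[0,0,0],0,0.5]]}}

```text
clock: 6.22
tool_pos: [0.4465, -0.0855, 0.0856]
orientation: [180.0, 0.0, 171.0]
force: [-0.0, 3.3, 3.1]
opening: 0.0666
gripper_force: 30.0
```

```bash
python3 - <<'E'
from h import *
np.set_printoptions(precision=4,suppress=True)
o=ctrl.get_obs(); print(o['tool_pos'],o['force'],o['opening'],o['gripper_force'])
a=ctrl.snapshot('wrist')
print(onz(a,(317,267),.12),'corner',onz(a,(122,127.5),.008))
E
```

```text
[ 0.4465 -0.0855  0.0856] [-0.0432  3.3335  3.1477] 0.06660722035903213 30.00616818666458
[ 0.4453 -0.0827  0.12  ] corner [ 0.3699 -0.216   0.008 ]
```

Call:
{"api": "apply_moves", "payload": {"commands": [[[0,0,0.5],0,0.5],[[0,0,1],0,0.5],[[0,0,2],0,0.5],[[0,0,3],0,0.5],[[-0.5,-1,3],0,0.5],[[-1.5,-2.5,3],0,0.5],[[-2.5,-4,3],0,0.5],[[-3.5,-6,3],0,0.5],[[-4.1,-8,3],0,0.5],[[-4.1,-10,3],0,0.5],[[-4.1,-12,3],0,0.5],[[-4.1,-14,3],0,0.5],[[-4.1,-16,3],0,0.5],[[-4.1,-17.5,3],0,0.5],[[-4.1,-18.5,3],0,0.5],[[-4.1,-19.1,3],0,0.5],[[-4.1,-19.1,3],0,0.5],[[-4.1,-19.1,3],0,0.5]]}}

```text
clock: 7.77
tool_pos: [0.4048, -0.2764, 0.1151]
orientation: [180.0, -0.1, 170.9]
force: [-0.5, 0.2, -5.8]
opening: 0.0666
gripper_force: 30.0
```

```bash
python3 - <<'E'
from h import *
np.set_printoptions(precision=4,suppress=True)
o=ctrl.get_obs(); print(o['tool_pos'],o['orientation'],o['force'],o['moment'],o['opening'],o['gripper_force'])
a=ctrl.snapshot('wrist'); s=ctrl.snapshot('side')
for t in ['short_cast','pad_notch','stop_fixture']:
  for c in (a,s):
    print(t,[(np.round(r['at'],1),round(r['score'],2),onz(c,r['at'],{'pad_notch':.058,'short_cast':.03}.get(t,0))) for r in ctrl.spot_point(c,t)[:3]])
c2=cv2.resize(s['img'][130:270,210:350],None,fx=2.6,fy=2.6,interpolation=cv2.INTER_CUBIC); c1=a['img'][:364,:430]
cv2.imwrite('pics/m3.png',np.hstack([c1,c2])[:,:,::-1])
np.save('wT.npy',a['T'])
E
```

```text
[ 0.4048 -0.2764  0.1151] [179.9826  -0.0531 170.9488] [-0.5277  0.1508 -5.806 ] [-0.0057 -0.0031  0.0288] 0.066585480647129 29.990489780902863
short_cast [(array([317.2, 195. ]), 0.84, array([ 0.4044, -0.2728,  0.03  ]))]
short_cast [(array([381.9, 216. ]), 0.94, array([ 0.7791, -0.2492,  0.03  ])), (array([250. , 219.5]), 0.91, array([ 0.399, -0.268,  0.03 ])), (array([313.7, 159.7]), 0.8, array([0.5708, 0.1137, 0.03  ]))]
pad_notch []
pad_notch [(array([266.8, 215. ]), 0.84, array([ 0.4522, -0.2857,  0.058 ]))]
stop_fixture []
stop_fixture [(array([276.2, 232.3]), 0.6, array([ 0.4749, -0.2888,  0.    ]))]
```

View pics/m3.png

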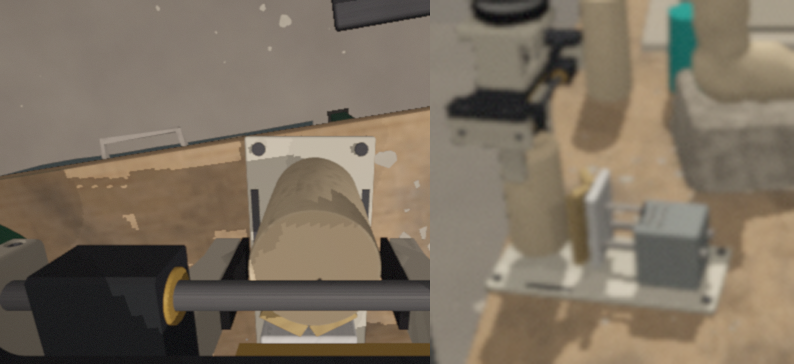

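The wrist view shows the held cast over the plate with its near corners at (246,137) and (376,138). The brass V shows beyond the cast at around (308,325), and the side view agrees.

```bash
python3 - <<'E'
from h import *
np.set_printoptions(precision=4,suppress=True)
a=ctrl.snapshot('wrist'); o=ctrl.get_obs()
A,B=onz(a,(246,137),.008),onz(a,(376,138),.008); v=(B-A)/np.linalg.norm(B-A)
print(A,B,np.linalg.norm(A-B),np.degrees(np.arctan2(-v[0],v[1])))
C,D=onz(a,(258.5,149),.008),onz(a,(361,149.5),.008); w=(D-C)/np.linalg.norm(D-C); print('screws yaw',np.degrees(np.arctan2(-w[0],w[1])),(C+D)/2)
for y in (-9.,-8.5):
    t=np.radians(y);u=np.array([np.cos(t),np.sin(t)]);n=np.array([-u[1],u[0]])
    O=((A+B)/2)[:2]+.125*u; d=o['tool_pos'][:2]-O
    N=onz(a,(308,325),.113)[:2]
    print(y,'origin',O,'tool in fixture',d@u,d@n,'V in fixture',(N-O)@u,(N-O)@n)
T=onz(a,(316,267),.15); print(T, o['tool_pos'])
E
```

```text
[ 0.3528 -0.3244  0.008 ] [ 0.3706 -0.2175  0.008 ] 0.108355690646395 -9.447782896098742
screws yaw -9.289139107813492 [ 0.3712 -0.2735  0.008 ]
-9.0 origin [ 0.4851 -0.2905] tool in fixture -0.08090707880425242 0.001541085047351431 V in fixture -0.021641828480799943 -0.001156556782563147
-8.5 origin [ 0.4853 -0.2894] tool in fixture -0.08089530939421155 0.001156247925513274 V in fixture -0.021655856777083166 -0.0020584714972340813
[ 0.4041 -0.274   0.15  ] [ 0.4055 -0.2763  0.1156]
```

Call:
{"api": "apply_moves", "payload": {"commands": [[[0,-0.2,-0.5],0,0.5],[[0,-0.2,-1],0,0.5],[[0,-0.2,-1.5],0,0.5],[[0,-0.2,-1.8],0,0.5],[[0,-0.2,-2],0,0.5],[[0,-0.2,-2.1],0,0.5],[[0,-0.2,-2.15],0,0.5],[[0,-0.2,-2.2],0,0.5],[[0,-0.2,-2.2],0,0.5],[[0,-0.2,-2.2],0,0.5]]}}

```text
clock: 9.05
tool_pos: [0.4055, -0.2786, 0.0937]
orientation: [-180.0, 0.0, 171.0]
force: [0.7, -0.7, -5.7]
opening: 0.0662
gripper_force: 30.0
```

Call:
{"api": "apply_moves", "payload": {"commands": [[[0,0,-0.05],0,0.5],[[0,0,-0.1],0,0.5],[[0,0,-0.1],0,0.5],[[0,0,-0.1],0,0.5]]}}

```text
clock: 9.38
tool_pos: [0.406, -0.2789, 0.0935]
orientation: [-180.0, 0.1, 171.0]
force: [-2.2, 0.9, 5.3]
opening: 0.0661
gripper_force: 30.0
```

Call:
{"api": "apply_moves", "payload": {"commands": [[[0,0,0.05],0,0.5],[[0.3,-0.05,0.05],0,0.5],[[0.6,-0.1,0.05],0,0.5],[[0.9,-0.15,0.05],0,0.5],[[1.2,-0.2,0.05],0,0.5],[[1.5,-0.25,0.05],0,0.5],[[1.8,-0.3,0.05],0,0.5],[[1.8,-0.3,0.05],0,0.5],[[1.8,-0.3,0.05],0,0.5]]}}

```text
clock: 10.13
tool_pos: [0.4245, -0.282, 0.0935]
orientation: [-180.0, 0.1, 171.0]
force: [-0.3, 0.6, 5.2]
opening: 0.0665
gripper_force: 30.0
```

Call:
{"api": "apply_moves", "payload": {"commands": [[[0.1,-0.02,0.03],0,0.5],[[0.3,-0.05,0.05],0,0.5],[[0.5,-0.08,0.05],0,0.5],[[0.7,-0.11,0.05],0,0.5],[[0.9,-0.14,0.05],0,0.5],[[0.9,-0.14,0.05],0,0.5],[[0.9,-0.14,0.05],0,0.5]]}}

```text
clock: 10.72
tool_pos: [0.4308, -0.2831, 0.0936]
orientation: [-180.0, -0.2, 171.0]
force: [-6.8, 1.4, 10.1]
opening: 0.0663
gripper_force: 30.0
```

Call:
{"api": "apply_moves", "payload": {"commands": [[[0,0,0.05],0,0.5],[[0,0,0.1],0,0.5],[[0,0,0.1],0,0.5],[[0,0,0.1],0,0.5],[[0,0,0.1],0,0.5]]}}

```text
clock: 11.13
tool_pos: [0.4305, -0.283, 0.0936]
orientation: [180.0, -0.2, 171.0]
force: [-5.7, -1.0, 1.3]
opening: 0.0662
gripper_force: 30.0
```

```bash
python3 - <<'E'
from h import *
np.set_printoptions(precision=4,suppress=True)
o=ctrl.get_obs(); print(o['tool_pos'],o['orientation'],o['force'],o['moment'])
a=ctrl.snapshot('wrist'); s=ctrl.snapshot('side')
c2=cv2.resize(s['img'][130:270,210:350],None,fx=2.6,fy=2.6,interpolation=cv2.INTER_CUBIC); c1=a['img'][:364,100:530]
cv2.imwrite('pics/m4.png',np.hstack([c1,c2])[:,:,::-1])
E
```

```text
[ 0.4305 -0.283   0.0936] [179.9965  -0.2094 170.9617] [-5.6791 -1.043   1.275 ] [-0.7589  1.8372  0.0321]
```

View pics/m4.png

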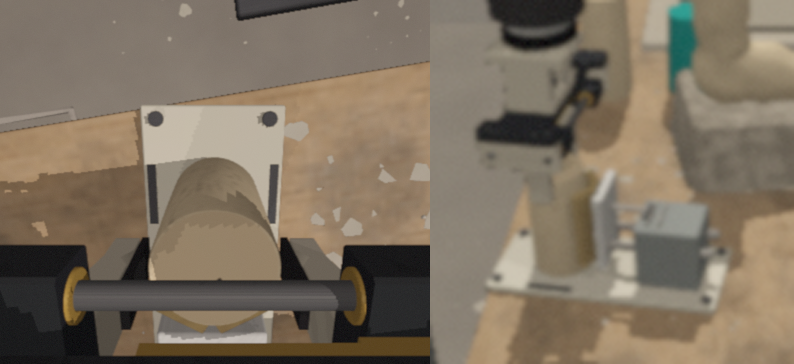

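The cast is seated against the V pad. The side view shows the pad at (605,215) in the crop, with little travel so far. I'll continue in small steps.

Call:
{"api": "apply_moves", "payload": {"commands": [[[0.1,-0.02,0],0,0.5],[[0.2,-0.03,0],0,0.5],[[0.3,-0.05,0],0,0.5],[[0.3,-0.05,0],0,0.5],[[0.3,-0.05,0],0,0.5],[[0.3,-0.05,0],0,0.5],[[0.3,-0.05,0],0,0.5]]}}

```text
clock: 11.82
tool_pos: [0.4327, -0.2833, 0.0937]
orientation: [180.0, -0.3, 171.0]
force: [-7.3, 0.0, 5.8]
opening: 0.0663
gripper_force: 30.0
```

```bash
python3 - <<'E'
from h import *
np.set_printoptions(precision=4,suppress=True)
o=ctrl.get_obs(); print(o['tool_pos'],o['orientation'],o['force'],o['moment'])
E
```

```text
[ 0.4327 -0.2833  0.0937] [179.9941  -0.2903 170.9597] [-7.2659  0.0303  5.8341] [-0.1831  2.8905  0.0381]
```

Call:
{"api": "apply_moves", "payload": {"commands": [[[0.1,-0.02,0.05],0,0.5],[[0.2,-0.03,0.05],0,0.5],[[0.3,-0.05,0.08],0,0.5],[[0.3,-0.05,0.08],0,0.5],[[0.3,-0.05,0.08],0,0.5],[[0.3,-0.05,0.08],0,0.5],[[0.3,-0.05,0.08],0,0.5]]}}

```text
clock: 12.4
tool_pos: [0.4348, -0.2836, 0.0939]
orientation: [180.0, -0.4, 170.9]
force: [-8.9, -1.2, 1.9]
opening: 0.0664
gripper_force: 30.0
```

```bash
python3 - <<'E'
from h import *
np.set_printoptions(precision=4,suppress=True)
o=ctrl.get_obs(); print(o['tool_pos'],o['orientation'],o['force'],o['moment'])
a=ctrl.snapshot('wrist'); s=ctrl.snapshot('side'); t=ctrl.snapshot('top')
print([np.round(r['at'],1) for r in ctrl.spot_point(s,'pad_notch')],[np.round(r['at'],1) for r in ctrl.spot_point(s,'short_cast')])
c2=cv2.resize(s['img'][190:260,225:335],None,fx=5,fy=5,interpolation=cv2.INTER_CUBIC); c1=a['img'][90:360,230:400]
c1=np.pad(c1,((0,80),(0,0),(0,0)))
cv2.imwrite('pics/m5.png',np.hstack([c1,c2])[:,:,::-1])
E
```

```text
[ 0.4348 -0.2836  0.0939] [179.9773  -0.3912 170.9446] [-8.8996 -1.2386  1.9021] [-0.4454  3.1626  0.0791]
[array([273. , 216.5])] [array([310.7, 161.7]), array([381. , 214.6]), array([262.1, 227.7])]
```

View pics/m5.png

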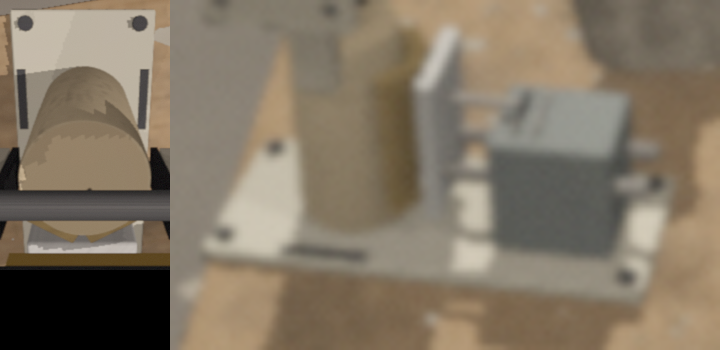

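```bash
python3 - <<'E'
from h import *
np.set_printoptions(precision=4,suppress=True,linewidth=200)
a=ctrl.snapshot('wrist'); s=ctrl.snapshot('side'); o=ctrl.get_obs(); print(o['tool_pos'],o['force'])
m=cv2.imread('pics/m3.png')[:,:,::-1]
print('rest r304..345'); print(m[304:346,300:318].mean(1).astype(int)[::1].tolist())
print('now'); print(np.array(a['img'])[304:346,306:324].mean(1).astype(int).tolist())
s0=cv2.cvtColor(cv2.imread('pics/side0.png'),cv2.COLOR_BGR2GRAY); s1=cv2.cvtColor(np.array(s['img']),cv2.COLOR_RGB2GRAY)
for r in (202,206,210,214,222,226):
    print(r,s0[r,264:300],'\n   ',s1[r,264:300])
np.save('wTnow.npy',np.array(a['T']))
E
```

```text
[ 0.4348 -0.2836  0.0939] [-9.4228 -1.1025  2.1311]
rest r304..345
[[91, 87, 86], [89, 86, 84], [87, 83, 81], [83, 80, 78], [80, 77, 75], [76, 73, 72], [99, 87, 77], [146, 127, 102], [155, 135, 108], [154, 134, 107], [154, 134, 107], [154, 134, 107], [153, 134, 107], [153, 134, 107], [153, 133, 107], [154, 134, 107], [153, 133, 107], [154, 134, 107], [153, 133, 107], [155, 135, 108], [160, 139, 109], [166, 143, 105], [172, 147, 104], [170, 146, 104], [165, 142, 104], [159, 139, 105], [154, 135, 104], [149, 132, 104], [144, 129, 104], [139, 126, 105], [135, 123, 106], [144, 133, 120], [164, 155, 146], [183, 177, 170], [194, 186, 180], [199, 192, 186], [201, 194, 188], [202, 195, 189], [192, 185, 179], [135, 122, 109], [94, 71, 34], [95, 71, 31]]
now
[[87, 84, 82], [86, 82, 80], [83, 79, 78], [79, 76, 74], [76, 73, 72], [72, 69, 68], [94, 84, 73], [140, 122, 97], [148, 129, 102], [147, 128, 102], [147, 128, 101], [147, 128, 102], [147, 128, 102], [147, 128, 102], [147, 128, 101], [147, 128, 101], [147, 128, 101], [147, 128, 102], [147, 128, 101], [148, 129, 103], [144, 126, 101], [125,
[... 1442 characters left out ...]
5 128 121 113 109 109 105 110 123 138 145 147 146 153 153 147 133 122 119 117 128 141 145 142 139]
222 [126 100  86  82  79  80  92 114 124 124 118 112 109 112 118 126 139 153 163 166 166 167 164 150 126  98  86  86  88  86  89  87  88  88  88  87] 
    [116 111 107 102  96  92  90  84  80  82  94 115 125 127 119 113 109 110 115 132 153 167 167 155 126 102  91  89  90  91  89  91  90  91  92  92]
226 [145 110  89  82  82  78  84 103 118 124 121 111 104 116 145 162 164 162 160 155 152 148 144 138 119 101  89  87  88  87  87  87  87  87  88  87] 
    [116 111 106 100  96  91  87  82  81  82  97 119 130 130 122 110 106 119 140 152 154 151 149 142 124 103  93  90  88  90  89  91  90  91  91  89]
```

The pad's edges in the side view have shifted about 3.9 px from rest (rows 202–226). At about 2.9 mm/px that is about 11.3 mm of travel, so roughly 3.5 mm is still needed. Commanded advance yields about 70 %.

Call:
{"api": "apply_moves", "payload": {"commands": [[[0.1,-0.02,0.02],0,0.5],[[0.2,-0.03,0.04],0,0.5],[[0.3,-0.05,0.06],0,0.5],[[0.4,-0.06,0.08],0,0.5],[[0.5,-0.08,0.1],0,0.5],[[0.5,-0.08,0.1],0,0.5],[[0.5,-0.08,0.1],0,0.5],[[0.5,-0.08,0.1],0,0.5],[[0.5,-0.08,0.1],0,0.5],[[0.5,-0.08,0.1],0,0.5]]}}

```text
clock: 13.58
tool_pos: [0.4384, -0.2842, 0.0941]
orientation: [180.0, -0.5, 170.9]
force: [-10.2, -1.2, -1.8]
opening: 0.0663
gripper_force: 30.0
```

```bash
python3 - <<'E'
from h import *
np.set_printoptions(precision=4,suppress=True,linewidth=200)
s=ctrl.snapshot('side'); o=ctrl.get_obs(); print(o['clock'],o['tool_pos'],o['orientation'],o['force'],o['gripper_force'])
s0=cv2.cvtColor(cv2.imread('pics/side0.png'),cv2.COLOR_BGR2GRAY).astype(float); s1=cv2.cvtColor(np.array(s['img']),cv2.COLOR_RGB2GRAY).astype(float)
p=np.array([.465,-.29,.075]);u=np.array([.987,-.16,0]); k=.01/np.linalg.norm(proj(s,p+.01*u)-proj(s,p))*1000
for r,l,h in ((202,270,275),(206,268,273),(210,268,273),(214,268,273),(222,269,274),(210,289,294)):
    x=np.arange(l,h+.01,.1); A=np.interp(x,range(640),s0[r]); best=min(np.arange(2,8,.05),key=lambda d:np.var(np.interp(x+d,range(640),s1[r])-A))
    print(r,round(best,2),'px',round(best*k,1),'mm')
c=np.array(s['img'])[120:260,210:350]; cv2.imwrite('pics/m6.png',cv2.resize(c,None,fx=4,fy=4,interpolation=cv2.INTER_CUBIC)[:,:,::-1])
E
```

```text
13.6333 [ 0.4384 -0.2841  0.0941] [179.9532  -0.5428 170.9155] [-9.9667 -1.6202 -0.6512] 29.995326697826385
202 5.95 px 17.0 mm
206 5.6 px 16.0 mm
210 4.9 px 14.0 mm
214 5.15 px 14.7 mm
222 5.2 px 14.8 mm
210 5.25 px 15.0 mm
```

View pics/m6.png

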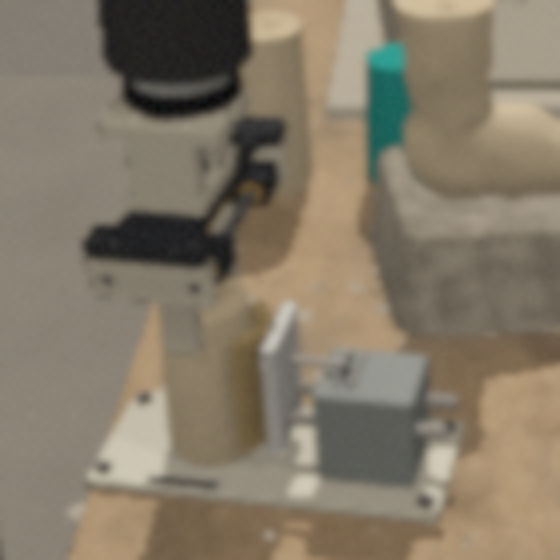

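The cast stands upright in the notch. The pad has moved about 15 mm (median of the edge shifts), which agrees with about 9 N. I'll hold it steady.

Call:
{"api": "apply_moves", "payload": {"commands": [[[0,0,0],0,0.5],[[0,0,0],0,0.5],[[0,0,0],0,0.5],[[0,0,0],0,0.5],[[0,0,0],0,0.5],[[0,0,0],0,0.5],[[0,0,0],0,0.5],[[0,0,0],0,0.5],[[0,0,0],0,0.5],[[0,0,0],0,0.5],[[0,0,0],0,0.5],[[0,0,0],0,0.5],[[0,0,0],0,0.5],[[0,0,0],0,0.5],[[0,0,0],0,0.5],[[0,0,0],0,0.5],[[0,0,0],0,0.5],[[0,0,0],0,0.5],[[0,0,0],0,0.5],[[0,0,0],0,0.5]]}}

```text
clock: 15.3
tool_pos: [0.4384, -0.2842, 0.0941]
orientation: [180.0, -0.5, 170.9]
force: [-9.1, -0.3, -0.6]
opening: 0.0664
gripper_force: 30.0
```

Call:
{"api": "apply_moves", "payload": {"commands": [[[0,0,0],0,0.5],[[0,0,0],0,0.5],[[0,0,0],0,0.5],[[0,0,0],0,0.5],[[0,0,0],0,0.5],[[0,0,0],0,0.5],[[0,0,0],0,0.5],[[0,0,0],0,0.5],[[0,0,0],0,0.5],[[0,0,0],0,0.5],[[0,0,0],0,0.5],[[0,0,0],0,0.5],[[0,0,0],0,0.5],[[0,0,0],0,0.5],[[0,0,0],0,0.5],[[0,0,0],0,0.5],[[0,0,0],0,0.5],[[0,0,0],0,0.5],[[0,0,0],0,0.5],[[0,0,0],0,0.5]]}}

```text
clock: 16.97
tool_pos: [0.4384, -0.2842, 0.0941]
orientation: [180.0, -0.5, 170.9]
force: [-10.6, -2.1, 0.5]
opening: 0.0667
gripper_force: 30.0
```

```bash
python3 -c "
from plant import ctrl
o=ctrl.get_obs(); print(o['clock'],o['tool_pos'],o['force'],o['gripper_force'])
print(ctrl.close_job())"
```

```text
16.9667 [ 0.43844414 -0.28415001  0.09408258] [-10.60188559  -2.10588853   0.46979129] 29.995352625846863
the job is handed in; nothing more can be done
None
```

The short cast stands upright on the base plate, gripped at 30 N and pressed into the notch with about 15 mm of plunger travel by camera (about 9 N; the wrist force read 9–10.6 N). I held it steady for over 3 s and handed the job in with the arm still pressing; the hand-in returned no verdict.

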